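Build up two vibration test stacks

ROBOT

A 6-joint arm with a two-finger parallel gripper is mounted at the origin on the work surface. World frame = base frame: x ahead of the robot, y to its left, z up, the work surface at z = 0. Lengths are in m, angles in rad, forces in N, time in s.
With the tool pointing down it reaches from about 0.3 to 1 m from the base axis. Payload 5.1 kg.
Tool frame: the origin (TCP) lies at the very end of the fingers, on their centre line; the grasp point (between the pads) lies 19 mm behind it; z points along the fingers, y is the direction in which the jaws open and shut (so a half turn about z gives the same grasp; the last joint's range is limited). The gripper opens to 95 mm and grips with 3 to 60 N. Pads are 20 mm wide; open, the fingers measure 119 mm over their backs; the gripper's body (75 mm by 180 mm) begins 59 mm behind the grasp point.
Start: joints at [-1.37, 0.124, 1.65, -0, 1.367, -0.083], TCP at [0.182, -0.624, 0.215] pointing down, gripper open.
Joint ranges: [-2.61, 2.61], [-1.02, 2.33], [0.03, 2.71], [-1.35, 4.49], [0.32, 2.68], [-2.91, 2.91]. Speed limits (rad/s): [2.57, 2.57, 3.14, 3.14, 3.14, 3.14].

INTERFACE

Orientations are given as a unit quaternion [x, y, z, w].
In Python, from workcell import manip gives the robot as it stands. Calls block until the motion is done:
- manip.movep(position, orientation): joint-space move of the TCP to a pose.
- manip.move_linear(position, ori=None, feed=0.15, f_stop=None): straight line of the TCP; ori=None keeps the orientation; feed is the mean speed in m/s. With f_stop (N) it stops when the force on the tool has changed by that much, and returns True; else False.
- manip.goto_joints(angles): joint-space move.
- manip.set_gripper(opening, effort=None): opening from 0.0 (shut) to 1.0 (fully open); effort is the grip in N (None keeps the last); returns when the fingers have stopped.
- manip.wait(seconds).
- manip.inverse_kinematics(position, orientation): joint angles nearest the present ones, or None.
- manip.get_state(): the state.
- manip.get_image(name): name is "scene" or "top"; returns (picture, depth): 480x640x3 uint8, red, green, blue; 480x640 float32, m along the optical axis (not along the pixel's ray), 0 where there is no reading.
- manip.calibration(name): a dict with "intrinsics" (3x3 intrinsics, pixels), "R" (3x3) and "t" (3): a world point X has camera coordinates R X + t. Camera axes: x right, y down, z forward; pixel columns grow to the right and rows downward; lengths in m; the calibration is good to about 2 mm. A picture is of the moment at which its call begins. calibration takes no time and is no camera call.
A pose or a line that the arm cannot do raises manip.IKError and nothing moves.
- manip.close_job(): hands the job in, once; it reports no verdict.
The state is a dict: "t": time; "joint_pos": joint angles; "joint_vel": joint speeds; "tau": joint torques, N m; "tool_pos": TCP position; "ee_rot": TCP orientation; "force": force on the tool from outside, world axes, zero at the start; "wrist_torque": the same for the moment, N m; "finger_gap": opening from 0.0 (shut) to 1.0 (fully open).
Only numpy, scipy, OpenCV 4.12 (cv2) and the standard library are available. Lean on these libraries where they do the work, as an engineer would, in place of code of your own. Each camera call takes 0.05 s, during which the arm holds its last target.

TASK

Set up the two vibration exciters for the next test: on the blue head stack the black rubber isolator, then the brass mass, then the red square sensor; on the yellow head stack the steel mass, then the white round sensor. Centre each part on what is under it, flat and upright, and set it down gently without dropping it. Let go of everything at the end, and leave the mouse, the screwdriver and the jar where they are.

Things in the scene. Friction and masses are not known exactly. Their poses are not given: they have to be found in the camera images.
- exciter_blue: low round vibration exciter bolted to the bench, grey body 104 mm in diameter, with a flat round blue head plate 88 mm in diameter on top. Its origin is on its axis at bench level, z up; the flat top of the head, where the stack goes, is 70 mm above the origin. A 10 mm brass stub sticks out of the body along its +x, below the head.
- exciter_yellow: low round vibration exciter bolted to the bench, grey body 104 mm in diameter, with a flat round yellow head plate 88 mm in diameter on top. Its origin is on its axis at bench level, z up; the flat top of the head, where the stack goes, is 70 mm above the origin. A 10 mm brass stub sticks out of the body along its +x, below the head.
- isolator: black rubber isolator, a solid disc 60 mm in diameter and 28 mm high, with a small (20 mm) aluminium spot in the middle of its flat top and thin dark metal bands round it; 0.12 kg. Origin at the centre of its underside, z up.
- mass_brass: golden brass test mass, a plain solid disc 52 mm in diameter and 34 mm high, flat top with a small black dot at its centre; about 0.6 kg. Origin at the centre of its underside, z up.
- mass_steel: dark grey steel test mass, a plain solid disc 54 mm in diameter and 34 mm high, flat top with a small black dot at its centre; about 0.6 kg. Origin at the centre of its underside, z up.
- sensor_red: red square vibration sensor, a block 34 x 34 mm and 28 mm high, with a brass connector stub (8 mm in diameter, 6 mm high) in the middle of its top; 0.06 kg. Origin at the centre of its underside, z up, x and y square to its side faces.
- sensor_white: white round vibration sensor, a disc 34 mm in diameter and 28 mm high, with a brass connector stub (8 mm in diameter, 6 mm high) in the middle of its top; 0.06 kg. Origin at the centre of its underside, z up.
- mouse: black computer mouse lying on the bench, 105 x 60 x 26 mm; bystander, leave alone. Origin at the centre of its underside, x along its length.
- screwdriver: screwdriver with a black handle lying on the bench beyond the exciters, roughly crosswise; bystander, leave alone. Origin under the tool, x from handle to tip.
- grease_tin: small closed amber jar with a purple cap, about 60 mm in diameter and 60 mm high; bystander, leave alone. Origin at the centre of its underside.
Not all that is in view belongs to the job. Several things look just like the mass_brass: the one meant starts farthest to the robot's right.

How it is judged:
At the end, for the whole second after the job is handed in: Blue head: isolator, brass mass, red sensor from bottom to top; yellow head: steel mass, white sensor. Each part centred within 12 mm on what is directly under it, seated within 5 mm in height, upright within 0.1 rad and at rest (under 0.02 m/s) (horizontal distance between isolator and exciter_blue below 0.012 m and z of isolator in the frame of exciter_blue between 0.065 and 0.075 m and angle between each of isolator, mass_brass, sensor_red, mass_steel, sensor_white's own z axis and vertical below 0.1 rad and horizontal distance between mass_brass and isolator below 0.012 m and z of mass_brass in the frame of isolator between 0.023 and 0.033 m and horizontal distance between sensor_red and mass_brass below 0.012 m and z of sensor_red in the frame of mass_brass between 0.029 and 0.039 m and horizontal distance between mass_steel and exciter_yellow below 0.012 m and z of mass_steel in the frame of exciter_yellow between 0.065 and 0.075 m and horizontal distance between sensor_white and mass_steel below 0.012 m and z of sensor_white in the frame of mass_steel between 0.029 and 0.039 m and linear speed of each of isolator, mass_brass, mass_steel, sensor_red, sensor_white below 0.02 m/s); the robot touches nothing.
It fails at once if a part is dropped or falls (faster than 0.5 m/s while the fingers do not touch it: a free fall of about 13 mm) ((linear speed of isolator above 0.5 m/s and contact force between the fingers and isolator below 0.05 N) or (linear speed of mass_brass above 0.5 m/s and contact force between the fingers and mass_brass below 0.05 N) or (linear speed of mass_steel above 0.5 m/s and contact force between the fingers and mass_steel below 0.05 N) or (linear speed of sensor_red above 0.5 m/s and contact force between the fingers and sensor_red below 0.05 N) or (linear speed of sensor_white above 0.5 m/s and contact force between the fingers and sensor_white below 0.05 N)).
It fails at once if the mouse is moved more than 20 mm (distance of mouse from where it was at the start of the episode above 0.02 m).
It fails at once if the screwdriver is moved more than 20 mm (distance of screwdriver from where it was at the start of the episode above 0.02 m).
It fails at once if the jar is moved more than 20 mm (distance of grease_tin from where it was at the start of the episode above 0.02 m).
It also fails if it takes over 136 s, if anything falls off the work surface, if the arm or the gripper's body presses on something with over 40 N, if the wrist force passes 120 N, or if a joint passes its speed limit or range.

## Working session

There is one attempt and no reset: what is moved stays moved. The work goes in short steps, each a Python script; the robot and the scene stay as the last script left them, time stands still between calls to the robot, and variables do not carry over. Pictures are saved under pics/ and viewed, and the job is handed in when it is done.

```bash
mkdir -p pics; ls; python3 - <<'E'
from workcell import manip
import cv2,numpy as np
for n in("scene","top"):
    p,d=manip.get_image(n); c=manip.calibration(n)
    cv2.imwrite(f"pics/{n}0.png",p[:,:,::-1]); np.savez(f"{n}0.npz",p=p,d=d)
    print(n,c["intrinsics"],c["R"],c["t"],(d>0).mean())
s=manip.get_state();print(s)
E
```

```text
pics
scene [[518.15916463   0.         308.84033499]
 [  0.         518.15916463 242.39231787]
 [  0.           0.           1.        ]] [[ 0.79946734  0.60069604  0.00402904]
 [ 0.37497478 -0.49379215 -0.78457837]
 [-0.46930361  0.62875558 -0.62001657]] [-0.45353171 -0.16695141  1.43078288] 0.9959049479166666
top [[600.4556269    0.         330.18939832]
 [  0.         600.4556269  247.24666335]
 [  0.           0.           1.        ]] [[-0.02197822 -0.99973284 -0.00715576]
 [-0.98313766  0.02291198 -0.18142598]
 [ 0.18154147  0.00304768 -0.98337857]] [5.48406428e-05 5.51534398e-01 1.47641373e+00] 0.99599609375
{'t': 0.1, 'joint_pos': array([-1.36961627e+00,  1.24440634e-01,  1.65157999e+00, -2.52666155e-05,
        1.36752459e+00, -8.26175586e-02]), 'joint_vel': array([ 0.0006076 , -0.00347792, -0.00369407,  0.00089373,  0.00060207,
       -0.00165392]), 'tau': array([ 9.03683649e-04, -4.18882871e+01, -3.61095357e+01,  7.77956564e-02,
        4.61967860e-02, -5.97334065e-05]), 'tool_pos': array([ 0.1818341 , -0.62341322,  0.21348435]), 'ee_rot': array([ 9.89948411e-01,  1.41425561e-01, -7.01902569e-05, -9.73833348e-04]), 'force': array([-0.15324614,  1.02859111,  0.60678763]), 'wrist_torque': array([0.0128448 , 0.01861817, 0.00027011]), 'finger_gap': 0.9955198419018159}
```

View pics/scene0.png

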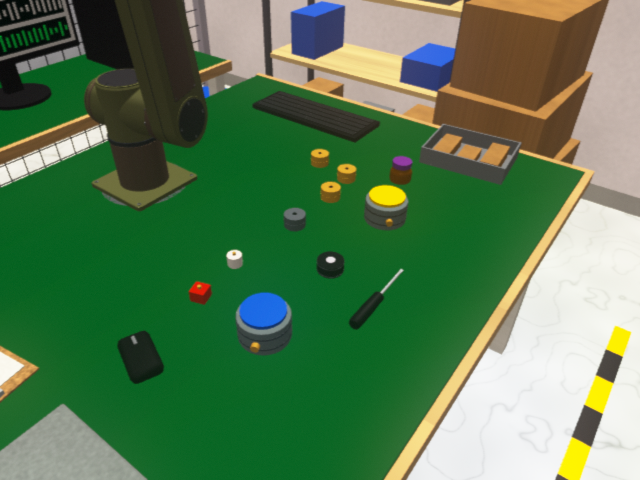

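View pics/top0.png

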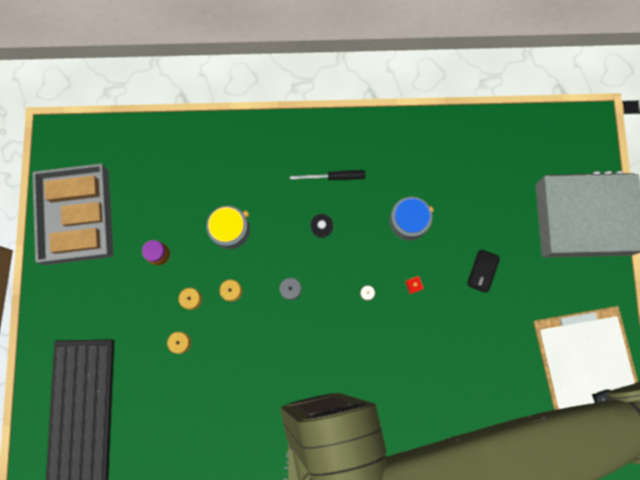

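The top view shows the brass candidates at (230,290), (189,298) and (178,343). The rightmost one, at (230,290), is the one meant. The other parts are steel (290,288), isolator (321,225), white (368,292), red (415,285), the yellow head (227,225) and the blue head (411,216). The screwdriver is at (330,175), the mouse at (483,271) and the jar at (153,251).

```bash
cat > h.py <<'E'
from workcell import manip
import cv2,numpy as np
def cal(n):
    c=manip.calibration(n); return c["intrinsics"],c["R"],np.array(c["t"])
def ray(n,u,v,z):
    K,R,t=cal(n); C=-R.T@t; d=R.T@np.linalg.inv(K)@np.array([u,v,1.]); return C+d*(z-C[2])/d[2]
def proj(n,X):
    K,R,t=cal(n); q=K@(R@np.asarray(X,float)+t); return q[:2]/q[2]
def cloud(n,d):
    K,R,t=cal(n); v,u=np.mgrid[:480,:640]
    P=np.stack([(u-K[0,2])/K[0,0]*d,(v-K[1,2])/K[1,1]*d,d],-1)-t
    return P@R   # R^T p
def topface(n,p,d,X,ztop,r,tol=.006,mask=None):
    """pixels within r of X whose depth puts them at height ztop: centre of enclosing outline on plane"""
    P=cloud(n,d); m=(abs(P[...,2]-ztop)<tol)&(np.hypot(P[...,0]-X[0],P[...,1]-X[1])<r)&(d>0)
    if mask is not None: m&=mask
    v,u=np.nonzero(m)
    if len(u)<5: return None
    w=np.array([ray(n,a,b,ztop)[:2] for a,b in zip(u,v)])
    return w.mean(0),np.ptp(w,axis=0),len(u),w
E
python3 - <<'E'
from h import *
D={n:np.load(n+"0.npz") for n in("scene","top")}
obj=dict(blue=(411,216,.07,.055),yellow=(227,225,.07,.055),iso=(321,225,.028,.045),brass=(230,290,.034,.04),steel=(290,288,.034,.04),white=(368,292,.028,.028),red=(415,285,.028,.035),jar=(153,251,.06,.045),mouse=(483,271,.02,.07),b2=(189,298,.034,.04),b3=(178,343,.034,.04))
P=cloud("top",D["top"]["d"])
for k,(u,v,z,r) in obj.items():
    X=ray("top",u,v,z)
    print(k,X.round(4),"depth z at px",P[v,u,2].round(4))
    for n in D:
        o=topface(n,D[n]["p"],D[n]["d"],X,z,r)
        if o: 
            print("   ",n,o[0].round(4),o[1].round(3),o[2])
            if k=="red": 
                R=cv2.minAreaRect((o[3]*1000).astype(np.float32)); print(R)
E
```

```text
blue [ 0.6234 -0.2188  0.07  ] depth z at px 0.0735
    scene [ 0.629  -0.2242] [0.09  0.091] 1379
    top [ 0.6245 -0.2222] [0.091 0.099] 863
yellow [0.6111 0.2473 0.07  ] depth z at px 0.0742
    scene [0.617  0.2462] [0.091 0.095] 635Traceback (most recent call last):
  File "<stdin>", line 9, in <module>
  File "h.py", line 19, in topface
    w=np.array([ray(n,a,b,ztop)[:2] for a,b in zip(u,v)])
                ~~~^^^^^^^^^^^^
  File "h.py", line 6, in ray
    K,R,t=cal(n); C=-R.T@t; d=R.T@np.linalg.inv(K)@np.array([u,v,1.]); return C+d*(z-C[2])/d[2]
          ~~~^^^
  File "h.py", line 4, in cal
    c=manip.calibration(n); return c["intrinsics"],c["R"],np.array(c["t"])
ValueError: time passes only in moves, steps and waits
```

```bash
python3 - <<'E'
s=open('h.py').read()
s=s.replace('def cal(n):\n','import functools\n@functools.lru_cache(None)\ndef cal(n):\n')
open('h.py','w').write(s)
E
cat > seg.py <<'E'
from h import *
rng={'blue':((100,150,120),(125,255,255)),'yellow':((24,150,180),(34,255,255)),'brass':((14,100,110),(24,255,255)),
'white':((0,0,170),(179,50,255)),'red':((175,150,80),(4,255,255)),'steel':((0,0,60),(179,60,150)),'black':((0,0,0),(179,255,45)),'purple':((135,80,60),(165,255,255))}
def cmask(p,c):
    h=cv2.cvtColor(p,cv2.COLOR_RGB2HSV); lo,hi=rng[c]
    if lo[0]>hi[0]: return cv2.inRange(h,lo,(179,)+hi[1:])|cv2.inRange(h,(0,)+lo[1:],hi)
    return cv2.inRange(h,lo,hi)
def blobs(p,c,amin=20):
    m=cmask(p,c); n,l,s,ce=cv2.connectedComponentsWithStats(m)
    return [(ce[i].round(1).tolist(),s[i].tolist()) for i in range(1,n) if s[i,4]>=amin]
E
python3 - <<'E'
from seg import *
for n,roi in (("scene",(100,90,440,380)),("top",(120,150,400,230))):
    p=np.load(n+"0.npz")["p"].copy(); x,y,w,h=roi
    q=np.zeros_like(p)+np.array([0,100,30],np.uint8); q[y:y+h,x:x+w]=p[y:y+h,x:x+w]
    for c in rng: print(n,c,blobs(q,c))
    hs=cv2.cvtColor(p,cv2.COLOR_RGB2HSV)
    if n=="top":
        for u,v in((290,283),(283,288),(290,298),(225,285),(411,216),(227,225),(368,287),(410,285),(321,233),(200,270),(290,302)): print(u,v,hs[v,u])
        cv2.imwrite("pics/zt.png",cv2.resize(p[160:360,150:510,::-1],None,fx=2.2,fy=2.2,interpolation=cv2.INTER_NEAREST))
    else: cv2.imwrite("pics/zs.png",cv2.resize(p[130:370,110:450,::-1],None,fx=2.3,fy=2.3,interpolation=cv2.INTER_NEAREST))
E
```

```text
scene blue [([205.8, 93.0], [203, 90, 6, 8, 40]), ([262.7, 309.7], [239, 293, 48, 35, 1325])]
scene yellow [([386.9, 195.0], [369, 185, 37, 21, 579])]
scene brass [([396.9, 110.0], [310, 90, 131, 38, 795]), ([474.9, 100.0], [395, 90, 145, 29, 1037]), ([447.7, 142.8], [434, 133, 29, 20, 344]), ([495.0, 153.6], [480, 142, 30, 24, 418]), ([469.5, 151.8], [458, 145, 24, 15, 235]), ([318.3, 155.9], [311, 149, 18, 17, 195]), ([529.1, 152.7], [519, 149, 21, 9, 96]), ([344.9, 171.8], [338, 164, 18, 19, 225]), ([328.9, 189.7], [321, 182, 19, 19, 247]), ([385.1, 203.5], [369, 194, 36, 14, 88]), ([388.7, 220.6], [386, 218, 7, 6, 26]), ([465.0, 367.7], [391, 242, 149, 228, 3732]), ([255.0, 345.3], [250, 342, 10, 8, 57])]
scene white [([387.0, 98.7], [344, 90, 91, 24, 1089]), ([103.0, 132.6], [100, 125, 7, 17, 85]), ([233.7, 254.7], [226, 250, 16, 10, 107]), ([330.1, 259.3], [326, 257, 9, 6, 41]), ([496.4, 404.7], [413, 265, 127, 205, 12520]), ([391.6, 280.2], [381, 269, 22, 24, 59])]
scene red [([200.1, 290.7], [190, 282, 20, 21, 198])]
scene steel [([213.9, 91.4], [210, 90, 12, 5, 37]), ([350.9
[... 1427 characters left out ...]
 [([413.9, 284.8], [407, 278, 15, 15, 132])]
top steel [([405.4, 227.8], [390, 199, 42, 41, 331]), ([234.5, 234.8], [207, 206, 42, 42, 346]), ([321.0, 224.1], [316, 219, 11, 11, 44]), ([480.5, 280.8], [478, 276, 6, 10, 46]), ([290.1, 288.4], [280, 278, 21, 22, 360])]
top black [([347.0, 174.7], [329, 171, 35, 9, 217]), ([321.5, 225.5], [312, 215, 20, 22, 233]), ([483.3, 269.8], [468, 251, 31, 41, 754])]
top purple [([152.9, 250.6], [142, 240, 22, 22, 364])]
290 283 [103  14 129]
283 288 [101  15 132]
290 298 [ 95  13 114]
225 285 [ 21 168 225]
411 216 [108 213 229]
227 225 [ 28 255 252]
368 287 [ 18  12 254]
410 285 [  1 232 229]
321 233 [45 12 42]
200 270 [ 69 196 112]
290 302 [ 69 199 110]
```

View pics/zt.png

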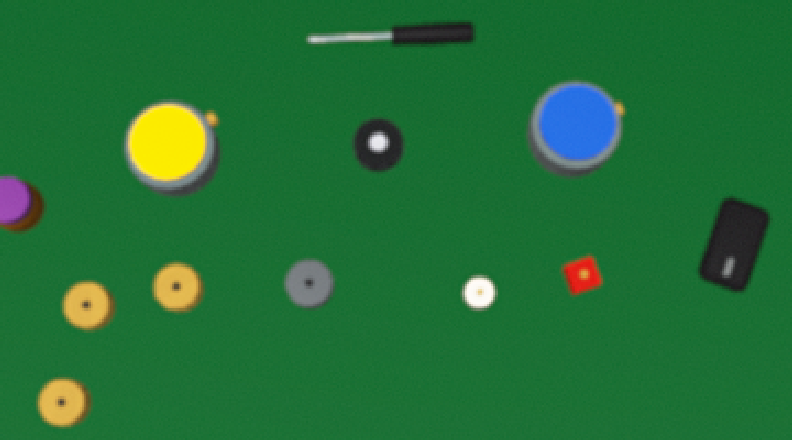

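View pics/zs.png

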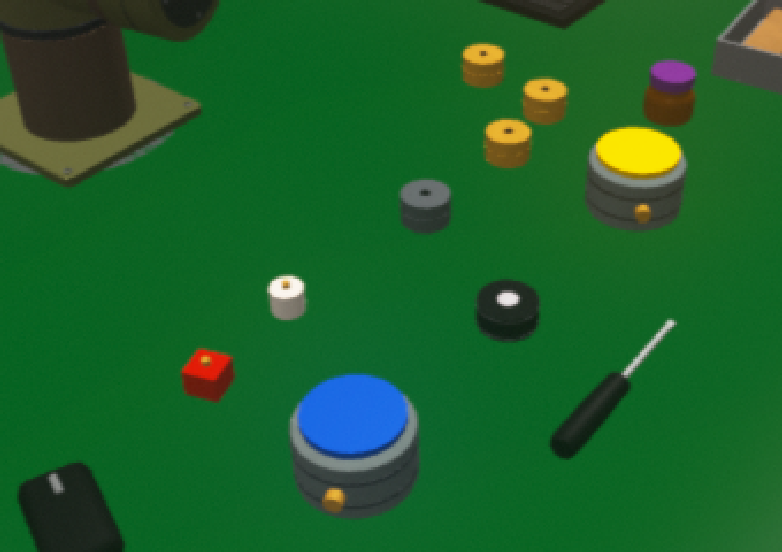

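```bash
cat > loc.py <<'E'
from seg import *
def dot(p,u,v,r=4,dark=True,ch=None):
    u0,v0=int(round(u)),int(round(v)); g=p[v0-r:v0+r+1,u0-r:u0+r+1].astype(float)
    g=g.mean(2) if ch is None else g[...,ch]
    w=(np.median(g)-g) if dark else (g-np.median(g))
    w=np.clip(w-0.35*w.max(),0,None); yy,xx=np.mgrid[v0-r:v0+r+1,u0-r:u0+r+1]
    return (w*xx).sum()/w.sum(),(w*yy).sum()/w.sum()
E
python3 - <<'E'
from loc import *
T=np.load("top0.npz")["p"];S=np.load("scene0.npz")["p"]
def s2(x,y): return 110+x/2.3,130+y/2.3
F={}
F['blue']=((412,215),(262.7,309.7),.07)
m=cmask(S,'yellow'); m[194:208,369:405]|=cv2.inRange(cv2.cvtColor(S,cv2.COLOR_RGB2HSV),(14,150,110),(34,255,255))[194:208,369:405]
n,l,s,ce=cv2.connectedComponentsWithStats(m); i=l[195,387]; print(ce[i],s[i])
F['yellow']=((225.5,224),tuple(ce[i]),.07)
F['brass']=(dot(T,230,290),dot(S,*s2(508,131),3),.034)
F['steel']=(dot(T,290,288),dot(S,*s2(425,193),3),.034)
F['iso']=((321.3,224.1),(330.1,259.3),.028)
F['white']=(dot(T,368,292,3,True,2),dot(S,*s2(286,285),3,True,2),.034)
F['red']=(dot(T,415,284.5,3,False,1),dot(S,*s2(205,359),3,False,1),.034)
F['jar']=((152.9,250.6),(401.8,162.7),.06)
F['mouse']=((483.3,269.8),(140.2,357.4),.013)
for k,(a,b,z) in F.items():
    A=ray('top',*a,z);B=ray('scene',*b,z); print(k,np.round(a,1),np.round(b,1),A.round(4)[:2],B.round(4)[:2],(A-B)[:2].round(4))
# blob-face centres from top for comparison
for k,a,z in(('brass',(230.5,290.1),.034),('steel',(290.1,288.4),.034),('white',(367.2,292.4),.028)): print(k,ray('top',*a,z)[:2].round(4))
mm=cmask(T,'red'); v,u=np.nonzero(mm|cv2.dilate(mm,np.ones((3,3)))*0); u,v=u[(u>400)&(u<430)&(v>270)&(v<300)],v[(u>400)&(u<430)&(v>270)&(v<300)]
w=np.array([ray('top',a,b,.028)[:2]*1000 for a,b in zip(u,v)],np.float32); print(cv2.minAreaRect(w))
E
```

```text
[386.8203125 195.8515625] [369 185  37  23 640]
blue [412 215] [262.7 309.7] [ 0.626  -0.2214] [ 0.6283 -0.2228] [-0.0023  0.0014]
yellow [225.5 224. ] [386.8 195.9] [0.6138 0.2511] [0.6171 0.2472] [-0.0033  0.0039]
brass [229.5 289.5] [330.4 186.4] [0.4512 0.2458] [0.4518 0.2474] [-0.0006 -0.0015]
steel [289.9 287.9] [294.2 213.3] [0.4519 0.0923] [0.452  0.0942] [-0.0002 -0.0019]
iso [321.3 224.1] [330.1 259.3] [0.6173 0.0094] [0.6168 0.0111] [ 0.0004 -0.0017]
white [367.6 292.1] [233.7 253.1] [ 0.4368 -0.1045] [ 0.4403 -0.1055] [-0.0035  0.001 ]
red [414.9 283.9] [198.5 285.6] [ 0.4548 -0.2253] [ 0.4552 -0.2248] [-0.0004 -0.0006]
jar [152.9 250.6] [401.8 162.7] [0.5515 0.4361] [0.5598 0.4276] [-0.0083  0.0084]
mouse [483.3 269.8] [140.2 357.4] [ 0.4899 -0.4065] [ 0.4914 -0.4065] [-0.0016  0.    ]
brass [0.4497 0.2432]
steel [0.4505 0.0918]
white [ 0.4365 -0.1039]
((453.6546630859375, -223.93370056152344), (30.559240341186523, 32.953887939453125), 17.122623443603516)
```

```bash
cat > act.py <<'E'
from h import *
from scipy.spatial.transform import Rotation as Ro
def q(phi):  # tool down, jaws along world angle phi (rad)
    a=phi+np.pi/2
    return (Ro.from_euler('z',a)*Ro.from_euler('x',np.pi)).as_quat()
def bestq(pts,phi):
    best=None
    for f in(phi,phi+np.pi):
        js=[manip.inverse_kinematics(p,q(f)) for p in pts]
        if any(j is None for j in js): continue
        c=max(abs(j[5]) for j in js)
        if best is None or c<best[0]: best=(c,q(f))
    return best
H=0.25
def st(tag):
    s=manip.get_state(); print(tag,"t%.1f"%s['t'],s['tool_pos'].round(4),"gap %.1f"%(95*s['finger_gap']),"F",s['force'].round(1)); return s
def pick(X,phi,dst,dia,eff,tip=.006):
    c,o=bestq([(X[0],X[1],H),(X[0],X[1],tip),(dst[0],dst[1],H)],phi); print("j6",c)
    manip.set_gripper(1.0,eff)
    manip.movep([X[0],X[1],.12],o); 
    manip.move_linear([X[0],X[1],.05],feed=.2)
    print("stop?",manip.move_linear([X[0],X[1],tip],feed=.06,f_stop=15)); st("down")
    manip.set_gripper(max(0,dia/95-.08),eff); s=st("gripped")
    ok=abs(95*s['finger_gap']-dia)<4
    if not ok: print("GRIP SUSPECT"); return o,s['tool_pos'][2],False
    z=s['tool_pos'][2]
    manip.move_linear([X[0],X[1],tip+.03],feed=.06)
    manip.move_linear([X[0],X[1],H],feed=.25); s=st("lift")
    return o,z,True
def place(dst,zsurf,o,z,dia):
    manip.movep([dst[0],dst[1],H],o)
    zt=zsurf+z
    manip.move_linear([dst[0],dst[1],zt+.02],feed=.15); manip.wait(.3)
    st("above")
    r=manip.move_linear([dst[0],dst[1],zt-.004],feed=.015,f_stop=4); s=st("set stop=%s expect z %.4f"%(r,zt))
    return s
def release(dst,dia):
    manip.set_gripper(min(1,(dia+18)/95)); manip.wait(.3)
    s=st("open"); p=s['tool_pos']
    manip.move_linear([p[0],p[1],p[2]+.06],feed=.06)
    manip.move_linear([p[0],p[1],H],feed=.25); st("up")
BLUE=(.627,-.222); YEL=(.6155,.249)
E
python3 - <<'E'
from act import *
for nm,X,phi,d in(("iso",(.617,.010),0,BLUE),("brass",(.4515,.2466),0,BLUE),("red",(.455,-.225),np.radians(16.5),BLUE),("steel",(.452,.0932),0,YEL),("white",(.4385,-.105),0,YEL)):
    for dp in(0,90): 
        b=bestq([(X[0],X[1],H),(X[0],X[1],.006),(d[0],d[1],H),(d[0],d[1],.08)],phi+np.radians(dp)); print(nm,dp,b and b[0])
E
```

```text
iso 0 0.42096521401686626
iso 90 1.5000322136847801
brass 0 0.42096521401686626
brass 90 1.9663241492500436
red 0 0.8530154605362941
red 90 0.861851786198967
steel 0 0.3036060472837723
steel 90 1.4838550206937853
white 0 0.3541835768467374
white 90 1.8744023740786693
```

```bash
python3 - <<'E'
from act import *
o,z,ok=pick((.617,.010),0,BLUE,60,20)
if ok:
    s=place(BLUE,.07,o,z,60)
E
```

```text
j6 0.42096521401686626
stop? False
down t4.4 [0.6173 0.01   0.0062] gap 95.2 F [ 0.5 -0.6  0.4]
gripped t5.1 [0.6171 0.01   0.0061] gap 59.5 F [-0.4  0.2  0.8]
lift t6.8 [0.616  0.0101 0.2476] gap 59.6 F [ 0.4  0.1 -2.2]
above t9.2 [ 0.6273 -0.2222  0.0969] gap 59.8 F [ 0.4  0.3 -0.8]
set stop=True expect z 0.0761 t10.4 [ 0.6269 -0.222   0.076 ] gap 59.5 F [-0.6  0.5  5.4]
```

```bash
python3 - <<'E'
from act import *
release(BLUE,60)
o,z,ok=pick((.4515,.2466),0,BLUE,52,40)
for n in("scene","top"):
    p,d=manip.get_image(n); cv2.imwrite(f"pics/{n}1.png",p[:,:,::-1]); np.savez(n+"1.npz",p=p,d=d)
T=np.load("top1.npz")["p"];S=np.load("scene1.npz")["p"]
from seg import *
a=[b for b in blobs(T,'white') if 380<b[0][0]<440 and 190<b[0][1]<240];b=[b for b in blobs(S,'white') if 235<b[0][0]<290 and 260<b[0][1]<330]
print(a,b)
if a: print(ray('top',*a[0][0],.098))
if b: print(ray('scene',*b[0][0],.098))
E
```

```text
open t11.2 [ 0.6258 -0.2215  0.0745] gap 78.1 F [-0.2 -0.8  0.8]
up t13.0 [ 0.6254 -0.2213  0.2488] gap 78.4 F [-0.9 -0.3 -0.3]
j6 0.42096521401686626
stop? False
down t16.8 [0.4517 0.2467 0.0062] gap 94.9 F [0.4 0.7 0.1]
gripped t17.6 [0.4514 0.2466 0.006 ] gap 51.4 F [-0.7  0.6  0.9]
lift t19.2 [0.4504 0.2461 0.2476] gap 51.3 F [-0.4 -0.5 -6.9]
[([413.8, 212.0], [410, 209, 8, 7, 47])] [([261.9, 297.9], [257, 295, 11, 7, 63])]
[ 0.62687849 -0.22240026  0.098     ]
[ 0.62676886 -0.22110156  0.098     ]
```

View pics/scene1.png

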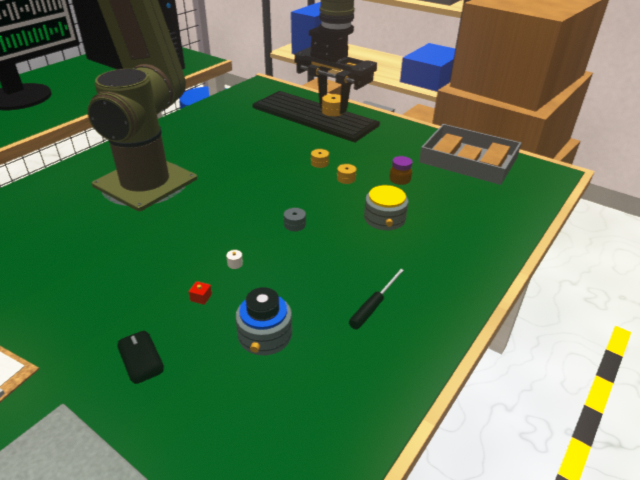

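The isolator sits centred on the blue head (scene (262,298)); its measured centre is within about 1 mm of the target. The rightmost brass mass is held at (331,104). I'll go on and place the brass mass.

```bash
python3 - <<'E'
from act import *
o=manip.get_state()['ee_rot']
c,o=bestq([(*BLUE,H)],0)
place(BLUE,.098,o,.006,52)
E
```

```text
above t22.4 [ 0.6274 -0.2222  0.125 ] gap 51.3 F [-0.2  0.7 -6.7]
set stop=True expect z 0.1040 t23.6 [ 0.6271 -0.222   0.1041] gap 51.4 F [0.3 0.5 6.5]
```

```bash
python3 - <<'E'
from act import *
release(BLUE,52)
o,z,ok=pick((.455,-.225),np.radians(16.5),BLUE,34,15)
for n in("scene","top"):
    p,d=manip.get_image(n); cv2.imwrite(f"pics/{n}2.png",p[:,:,::-1]); np.savez(n+"2.npz",p=p,d=d)
cv2.imwrite("pics/z2.png",cv2.resize(np.load("scene2.npz")["p"][200:380,130:330,::-1],None,fx=3,fy=3))
E
```

```text
open t24.5 [ 0.6246 -0.2209  0.1003] gap 69.9 F [-0.7  0.6 -0.1]
up t26.2 [ 0.6248 -0.221   0.2507] gap 70.0 F [ 0.5 -1.2 -0.8]
j6 0.8530154605362941
stop? False
down t29.1 [ 0.4553 -0.2251  0.0062] gap 95.3 F [ 0.6 -0.6  0.6]
gripped t30.1 [ 0.455 -0.225  0.006] gap 33.9 F [ 1.4 -0.1 -0.3]
lift t31.7 [ 0.4542 -0.2245  0.2479] gap 34.1 F [ 0.5  0.7 -2.2]
```

View pics/z2.png

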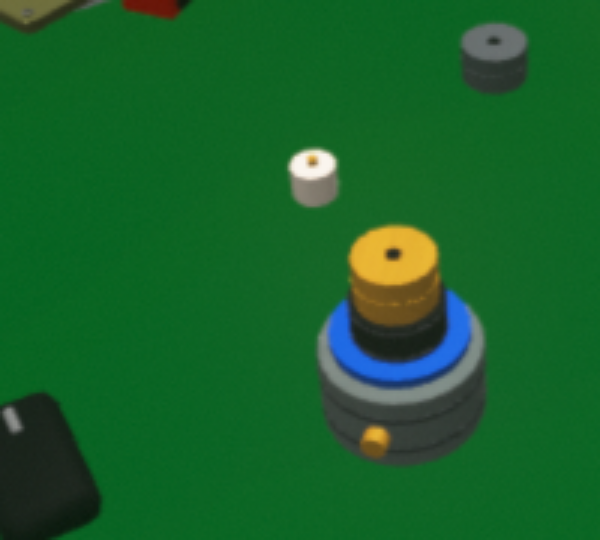

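View pics/top2.png

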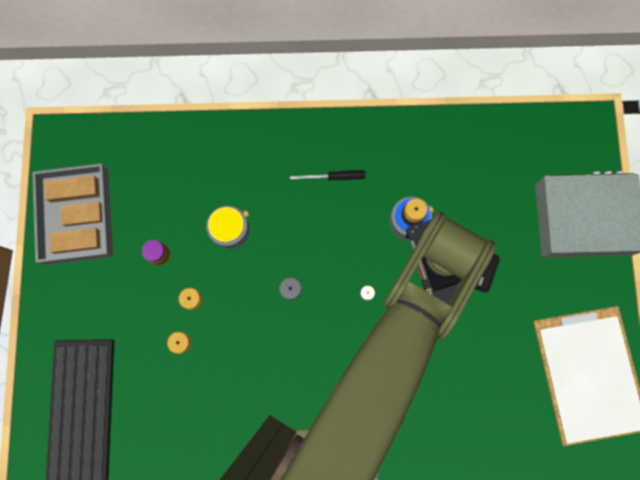

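The brass mass sits flat on the isolator. Its dot is at about (261,285) in the scene view and (416,209) in the top view. The red sensor is in the gripper, so it goes on next.

```bash
python3 - <<'E'
from act import *
from loc import dot
T=np.load("top2.npz")["p"];S=np.load("scene2.npz")["p"]
print(ray('top',*dot(T,416,209,3),.132),ray('scene',*dot(S,261,284.7,3),.132))
c,o=bestq([(.455,-.225,H),(.455,-.225,.006),(*BLUE,H)],np.radians(16.5))
place(BLUE,.132,o,.006,34)
E
```

```text
[ 0.62764545 -0.22311887  0.132     ] [ 0.62644641 -0.22158596  0.132     ]
above t33.6 [ 0.6275 -0.2222  0.1591] gap 34.3 F [ 0.8  0.5 -0.4]
set stop=True expect z 0.1380 t34.8 [ 0.6269 -0.222   0.1379] gap 34.2 F [ 0.6 -0.3  4. ]
```

```bash
python3 - <<'E'
from act import *
release(BLUE,34)
X=(.452,.0932)
c,o=bestq([(*X,H),(*X,.006),(*YEL,H)],0)
manip.movep([*X,H],o)
o,z,ok=pick(X,0,YEL,54,40)
for n in("scene","top"):
    p,d=manip.get_image(n); cv2.imwrite(f"pics/{n}3.png",p[:,:,::-1]); np.savez(n+"3.npz",p=p,d=d)
cv2.imwrite("pics/z3.png",cv2.resize(np.load("scene3.npz")["p"][200:380,130:330,::-1],None,fx=3,fy=3))
if ok: place(YEL,.07,o,z,54)
E
```

```text
open t35.7 [ 0.6261 -0.2216  0.1365] gap 51.8 F [-0.5  0.4  0.4]
up t37.2 [ 0.6269 -0.222   0.2518] gap 52.0 F [ 0.2  0.2 -0.4]
j6 0.3036060472837723
stop? False
down t41.4 [0.4523 0.0932 0.0062] gap 94.8 F [0.  0.  0.4]
gripped t42.1 [0.4519 0.0932 0.006 ] gap 53.1 F [-0.8  0.5  1.1]
lift t43.8 [0.4508 0.0931 0.2476] gap 53.4 F [-0.3  0.4 -7.2]
above t46.3 [0.6159 0.2491 0.0968] gap 52.9 F [-0.7  0.2 -7.4]
set stop=True expect z 0.0760 t47.5 [0.6155 0.249  0.076 ] gap 53.3 F [ 0.6 -1.1  5.4]
```

View pics/z3.png

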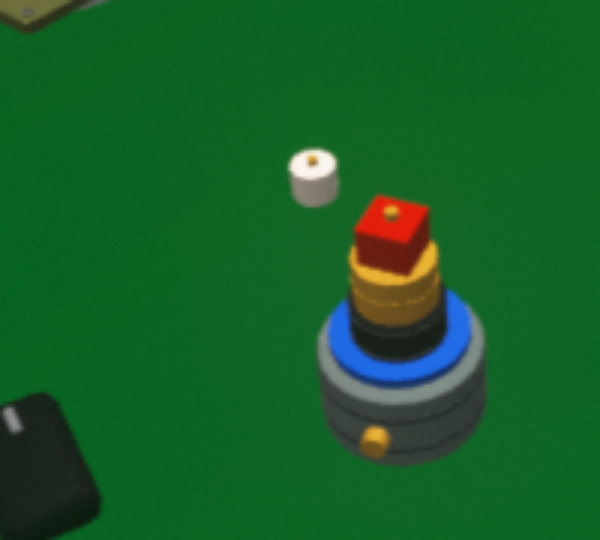

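The blue stack is complete and straight, with the red stub at about (260,271) in the scene view. Next I'll release the steel mass and fetch the white sensor.

```bash
python3 - <<'E'
from act import *
from loc import dot
release(YEL,54)
X=(.4385,-.105)
c,o=bestq([(*X,H),(*X,.006),(*YEL,H)],0)
manip.movep([*X,H],o)
o,z,ok=pick(X,0,YEL,34,15)
for n in("scene","top"):
    p,d=manip.get_image(n); cv2.imwrite(f"pics/{n}4.png",p[:,:,::-1]); np.savez(n+"4.npz",p=p,d=d)
T=np.load("top4.npz")["p"];S=np.load("scene4.npz")["p"]
a=proj('top',[*YEL,.104]);b=proj('scene',[*YEL,.104])
print(ray('top',*dot(T,*a,4),.104),ray('scene',*dot(S,*b,3),.104))
cv2.imwrite("pics/z4.png",cv2.resize(S[130:260,330:460,::-1],None,fx=4,fy=4))
if ok: place(YEL,.104,o,z,34)
E
```

```text
open t48.4 [0.6127 0.2481 0.0721] gap 72.1 F [ 0.1 -0.6  0.4]
up t50.1 [0.6121 0.2479 0.2485] gap 72.3 F [-0.6  0.5  0.1]
j6 0.3541835768467374
stop? False
down t54.2 [ 0.4387 -0.1051  0.0061] gap 94.9 F [ 0.9 -0.2  0.1]
gripped t55.2 [ 0.4384 -0.105   0.006 ] gap 33.6 F [-0.1  0.8  0.1]
lift t56.9 [ 0.4376 -0.1047  0.2479] gap 33.9 F [ 0.2 -0.  -0.9]
[0.61574647 0.24847856 0.104     ] [0.61573587 0.24994482 0.104     ]
above t59.7 [0.6159 0.2492 0.1309] gap 33.6 F [-0.5  0.5 -0.5]
set stop=True expect z 0.1100 t60.9 [0.6155 0.249  0.11  ] gap 33.5 F [-0.2 -0.   4.2]
```

View pics/z4.png

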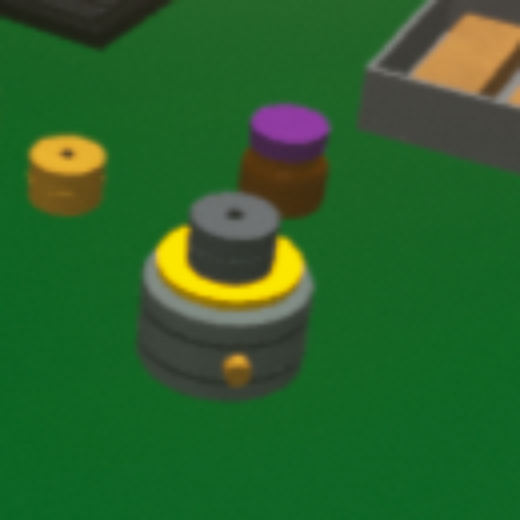

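The steel mass sits centred on the yellow head, with its dot measured at (.6157,.249). Now I'll release the white sensor, back off and check everything.

```bash
python3 - <<'E'
from act import *
from loc import dot
from seg import blobs
release(YEL,34)
c,o=bestq([(.40,.05,.3)],0); manip.movep([.35,.03,.3],o); manip.wait(.5); st("end")
for n in("scene","top"):
    p,d=manip.get_image(n); cv2.imwrite(f"pics/{n}5.png",p[:,:,::-1]); np.savez(n+"5.npz",p=p,d=d)
T=np.load("top5.npz")["p"];S=np.load("scene5.npz")["p"]
for nm,X,z,k in(("white",YEL,.138,dict(dark=True,ch=2)),("red",BLUE,.166,dict(dark=False,ch=1))):
    for n,I in(('top',T),('scene',S)): print(nm,n,ray(n,*dot(I,*proj(n,[*X,z]),3,**k),z).round(4))
for c in('purple','black'):
    for n in('top','scene'):
        A=blobs(np.load(n+"0.npz")["p"],c,150);B=blobs(np.load(n+"5.npz")["p"],c,150)
        print(n,c,[a[0] for a in A],[b[0] for b in B])
a=cv2.resize(S[140:240,330:450,::-1],(480,400));b=cv2.resize(S[240:360,200:344,::-1],(480,400))
cv2.imwrite("pics/z5.png",cv2.resize(np.hstack([a,b]),(800,333)))
E
```

```text
open t61.7 [0.6145 0.2487 0.1086] gap 52.0 F [ 0.6  0.2 -0.5]
up t63.4 [0.6149 0.2488 0.2511] gap 52.0 F [ 1.  -0.3 -0.9]
end t65.2 [0.3501 0.0301 0.3   ] gap 52.2 F [-0.1 -0.2 -0.1]
white top [0.6148 0.2491 0.138 ]
white scene [0.6109 0.2575 0.138 ]
red top [ 0.6267 -0.2223  0.166 ]
red scene [ 0.6271 -0.2214  0.166 ]
top purple [[152.9, 250.6]] [[153.0, 250.5]]
scene purple [[401.8, 162.7]] [[401.7, 162.7]]
top black [[347.0, 174.7], [321.5, 225.5], [483.3, 269.8], [109.2, 410.3], [533.0, 417.3], [326.7, 406.3]] [[347.1, 174.7], [483.3, 269.9], [307.2, 339.8], [109.2, 410.1], [340.7, 457.3]]
scene black [[24.6, 10.8], [25.5, 79.1], [103.2, 32.9], [164.8, 98.2], [34.1, 35.2], [314.4, 123.2], [329.9, 265.5], [364.8, 311.7], [140.2, 357.4]] [[24.7, 10.8], [25.5, 79.1], [104.0, 35.1], [171.3, 12.0], [226.3, 5.3], [230.3, 55.7], [34.1, 35.2], [146.4, 138.4], [193.3, 100.6], [96.4, 116.2], [313.8, 122.9], [364.8, 311.8], [263.4, 311.8], [140.2, 357.3]]
```

View pics/z5.png

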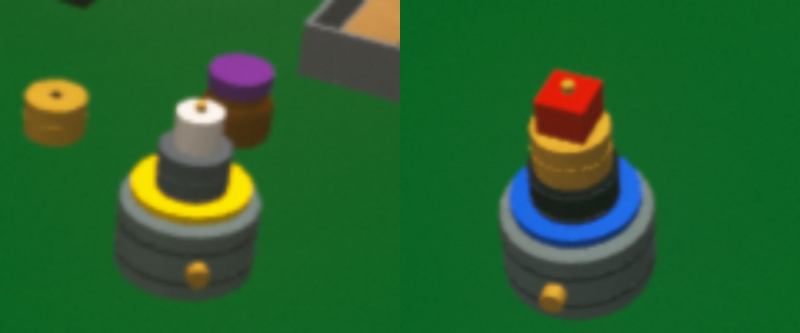

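View pics/top5.png

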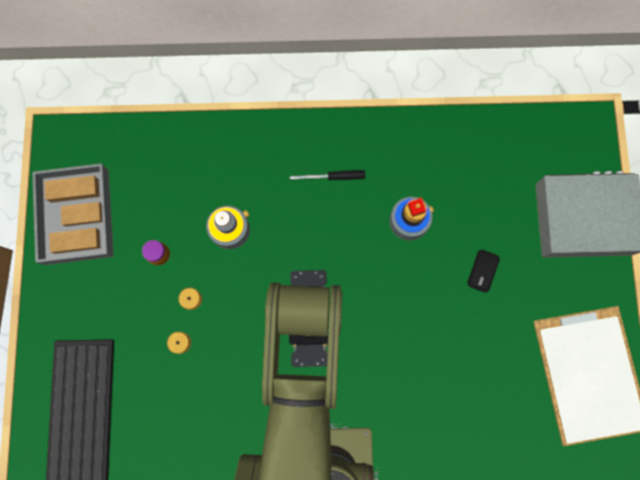

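Both stacks stand straight, and the bystanders moved no more than 0.1 px. The white sensor's scene estimate is off, probably because the amber jar is directly behind it. I'll recompute it by hand from the stub pixel at about (390.5,171.5), then hand in.

```bash
python3 - <<'E'
from h import *
print(ray('scene',390.4,171.3,.138).round(4), proj('scene',[.6155,.249,.138]))
x=ray('scene',390.4,171.3,.138)
if np.hypot(x[0]-.6155,x[1]-.249)<.008: manip.close_job(); print("closed")
E
```

```text
[0.6182 0.2487 0.138 ] [389.4397273  170.88766569]
the job is handed in; nothing more can be done
closed
```

I built both stacks and handed the job in at about 65 s of the 136 s allowed. From bottom to top, the blue head has the isolator, the brass mass (the rightmost of the three) and the red sensor. The yellow head has the steel mass and the white sensor.

- **Placing:** Each part was lowered slowly until it touched. Every contact height was within about 0.1 mm of what I expected.
- **Centring:** The camera checks put the isolator, brass mass, steel mass and red sensor within about 1–2 mm of their target centres. My two views of the bare heads disagreed by 3 mm on the blue and 5 mm on the yellow, so I aimed at the average.
- **Bystanders:** The mouse, screwdriver and jar moved no more than 0.1 px between the first and last pictures. The gripper was open and clear of everything at the end.
- **Check that disagreed:** The automatic scene-view reading of the white sensor was about 10 mm off, most likely because the amber jar was right behind it. The top view gave under 1 mm, and a hand-read stub pixel in the scene view gave about 3 mm. I trusted those two.

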